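# Lock a brass sleeve on the fit gauge

### The arm

A 7-joint arm with a two-finger parallel gripper is mounted at the origin on the work surface. World frame = base frame: x ahead of the robot, y to its left, z up, the work surface at z = 0. Lengths are in m, angles in rad, forces in N, time in s.
With the tool pointing down it reaches from about 0.4 to 0.9 m from the base axis. Payload 5.5 kg.
Tool frame: the origin (TCP) lies midway between the tips of the shut fingers; the grasp point (between the pads) lies 19 mm behind it; z points along the fingers, y is the line along which they close (so a half turn about z gives the same grasp; the last joint's range is limited). The gripper opens to 92 mm and grips with 3 to 60 N. Pads are 19 mm wide; open, the fingers measure 130 mm over their backs; the gripper's body (75 mm by 190 mm) begins 47 mm behind the grasp point.
Start: joints at [1.375, 0.501, -0.427, 1.55, 0.221, 1.138, -0.21], TCP at [0.288, -0.583, 0.227] pointing down, gripper open.
Joint ranges: [-2.88, 2.88], [-0.31, 2.03], [-1.54, 1.56], [0.2, 2.42], [-1.41, 4.55], [0.19, 2.02], [-2.57, 2.57]. Speed limits (rad/s): [2.57, 2.57, 3.14, 3.14, 3.14, 3.14, 3.14].

### API

Orientations are given as a unit quaternion [x, y, z, w].
In Python, from workcell import observe, eyes, order gives the robot as it stands.
- The arm moves only by the tool move_arm, never from a script. Its arguments are lists of equal length, an entry for each row: "travel": the shift along the world's x, y, z in m, a list of three; "angular": the turn, a rotation vector about the world's x, y, z in rad, a list of three; "claw": the finger opening in m, from 0 to 0.0918. A call has 1 to 8 rows; each row is the pose to reach, as a shift and turn from the pose commanded when the call began; what a row does not reach only later rows make up. A row lasts 1/12 s, in which the tool goes at most 41.7 mm and 7.16 degrees, less where a joint would pass 70% of its speed; a pose out of reach is approached as far as the arm can. A call with a gripper value outside its range is refused whole. The fingers move at their own pace and stop on an object; "force" is the grip in N (left out, the last holds). Time passes only in rows, so rows that repeat a pose let the fingers close. It gives the time, the measured TCP pose, the force, the opening and the grip force at its end, in the units of the state.
- observe(): the state, without advancing time (a new reading comes with each control period).
- eyes.camera(name): name is "side" or "top" or "wrist"; returns the picture (400x640x3 uint8, red, green, blue); there is no depth.
- eyes.camera_info(name): a dict with "fx", "fy", "cx", "cy" (pixels), "rvec" (rotation vector, rad) and "tvec" (3), from world to camera coordinates, as OpenCV has them. Camera axes: x right, y down, z forward; pixel columns grow to the right and rows downward; lengths in m; the calibration is good to about 2 mm. A picture is of the moment at which its call begins: read the wrist's pose just before it. camera_info takes no time and is no camera call; for the wrist camera it gives the pose at the moment of the call.
- order.finish_job(): hands the job in; it is judged then, once.
The state is a dict: "clock": time; "joint_positions": joint angles; "qd": joint speeds; "tau": joint torques, N m; "position": TCP position; "eef_rot": TCP orientation; "contact_force": force on the tool from outside, world axes, zero at the start; "wrist_torque": the same for the moment, N m; "grip_width": finger opening in m; "grasp_force": force on a finger pad.
Only numpy, scipy, OpenCV 4.12 (cv2) and the standard library are available. Lean on these libraries where they do the work, as an engineer would, in place of code of your own. Each camera call takes 0.05 s, during which the arm holds its last target. There are 200 camera calls.

### The job

Set up the brass sleeve on the fit gauge: flip the red-knobbed cam lever over to free the slide, draw the slide back, and lay the brass sleeve in the V-block. Then run the slide forward so that its gauge pin enters the bore and the sleeve sits snug between the pin's shoulder and the end stop, and flip the cam lever all the way back over to lock the slide there. Leave the black sleeve, the two steel weights and the white bottle where they stand.

Things in the scene. Friction and masses are not known exactly. Their poses are not given: they have to be found in the camera images.
- fixture: The fit gauge: grey bed 120 mm wide, 30 mm high, fixed to the bench. Origin on the bench; y runs along it towards the end stop; bed from y -170 to 240 mm. A steel rail 26 mm wide, top at z 50 mm, carries the aluminium slide, then come V-block and end stop. A readout on a mast stands at x -45, y 180 to 280 mm, up to z 237 mm.
- cradle (a point): Centre of a sleeve lying in the dark V-block against the end stop: fixture frame (0, 110, 75) mm, axes as the fixture's. V-block: y 74 to 150 mm, 45 degree faces, upper edges 19 mm either side at z 63 mm. End stop: plate 56 mm wide, face at y 150 mm, up to z 96 mm.
- slide (a joint): Slide's position along the fixture's y (m): 0 fully back, 0.116 fully forward; 0.110 with a sleeve snug between shoulder and end stop. Starts locked with its pin over the V-block. Moves with about 3 N when free; held by the cam when locked. Its block: 56 mm wide, fixture y -108 to -48 mm (+ slide), up to z 95 mm.
- pin_shoulder (a point): Centre of the front face of the pin's shoulder (a disc of 36 mm diameter on the front of the slide): fixture frame (0, -40 mm + slide, 75 mm). From it the gauge pin, 20 mm diameter, reaches 40 mm further along +y, tip tapered.
- lever (a joint): Angle of the cam lever on the slide's rear (rad), about an axis along the fixture's y through (0, -122 mm + slide, 66 mm). 0: leaning 0.95 rad from upright to -x (robot's side), free; 0.95: upright; 1.9: leaning 0.95 rad to +x, locked. The cam bites from about 1.2; properly locked from 1.6. Stays where left; flipping takes about 12 N at the knob.
- lever_knob (a point): Centre of the red knob at the end of the lever, 110 mm from the lever's axis: a cylinder 26 mm in diameter, 22 mm long along the fixture's y, so it can be pinched across y from above while it swings.
- sleeve: The brass sleeve: tube 80 mm long, 44 mm outer diameter, 26 mm bore, about 0.6 kg. Origin at its centre, axis along its y. Starts lying in a blue rest.
- spare: The black sleeve with steel bands: same size and axes as the brass one, in the other blue rest. Leave it there.
- rest_a: Blue plastic V rest under the brass sleeve, fixed: base 70 x 90 mm, 10 mm high, its two 45 degree cheeks reach 31 mm high and 19 mm either side, 60 mm long along its y. A sleeve in it has its axis along the rest's y at z 43 mm. Origin on the bench.
- rest_b: Same blue rest, under the black sleeve.
- weight_a: Steel weight standing in front of the V-block: 44 mm diameter, 82 mm high, with a neck and head. Origin under its centre. Leave it.
- weight_b: Same weight, behind the gauge. Leave it.
- bottle: White bottle behind the gauge, 56 mm diameter, 150 mm high. Origin under its centre. Leave it.

How it is judged:
On the way, in this order (a step that is already met when the one before it is completed fails the run):
1. the cam lever is flipped over, freeing the slide (value of joint lever below 1 rad), for 0.1 s.
2. the brass sleeve lies in the V-block along it (x of sleeve in the frame of cradle between -0.005 and 0.005 m and z of sleeve in the frame of cradle between -0.005 and 0.005 m and y of sleeve in the frame of cradle between -0.04 and 0.005 m and angle between the y axis of sleeve and the y axis of fixture, either way round below 0.07 rad), for 0.2 s.
3. with the lever still free, the slide is run forward until the sleeve is snug between shoulder and end stop (all of step 2 and y of sleeve in the frame of cradle above -0.004 m and value of joint slide above 0.106 m and value of joint lever below 1.6 rad), for 0.1 s.
At the end, for the whole second after the job is handed in: Brass sleeve at rest in the V-block, centre within 5 mm of its axis and 4 mm of its place against the end stop, aligned within 0.07 rad; slide beyond 106 mm, so the shoulder is within 4 mm of the sleeve; cam lever locked beyond 1.6 rad (all of step 2 and y of sleeve in the frame of cradle above -0.004 m and value of joint slide above 0.106 m and value of joint lever above 1.6 rad and linear speed of sleeve below 0.02 m/s); the robot touches nothing.
It fails at once if the black sleeve was moved more than 30 mm (distance of spare from where it was at the start of the episode above 0.03 m).
It fails at once if the front weight was moved more than 30 mm or tipped (distance of weight_a from where it was at the start of the episode above 0.03 m or angle between weight_a's own z axis and vertical above 0.3 rad).
It fails at once if the rear weight was moved more than 30 mm or tipped (distance of weight_b from where it was at the start of the episode above 0.03 m or angle between weight_b's own z axis and vertical above 0.3 rad).
It fails at once if the bottle was moved more than 30 mm or tipped (distance of bottle from where it was at the start of the episode above 0.03 m or angle between bottle's own z axis and vertical above 0.3 rad).
It also fails if it takes over 72 s, if anything falls off the work surface, if the arm or the gripper's body presses on something with over 40 N, if the wrist force passes 120 N, or if a joint passes its speed limit or range.

## Working session

There is one attempt and no reset: what is moved stays moved. The work goes in short steps, Python scripts to look and compute and a tool call to move; the robot and the scene stay as the last step left them, time stands still between calls to the robot, and variables do not carry over. Pictures are saved under pics/ and viewed, at most 10 in all, crops included, and the job is handed in when it is done.

Besides the shell and the picture viewer there is one more tool, called after ">>>" as name(argument=value, ...) on one line, values as JSON. move_arm: Moves the arm, as the interface text tells. Its arguments: {"type":"object","properties":{"travel":{"type":"array","items":{"type":"array","items":{"type":"number"}}},"angular":{"type":"array","items":{"type":"array","items":{"type":"number"}}},"claw":{"type":"array","items":{"type":"number"}},"force":{"type":"number"}},"required":["travel","angular","claw"]}

```bash
mkdir -p pics; cat > h.py <<'E'
import numpy as np, cv2
from workcell import observe, eyes, order
def snap(n,f):
    im=eyes.camera(n); cv2.imwrite('pics/'+f,im[:,:,::-1]); return im
def cam(n):
    i=eyes.camera_info(n); R=cv2.Rodrigues(np.array(i['rvec'],float))[0]; t=np.array(i['tvec'],float)
    K=np.array([[i['fx'],0,i['cx']],[0,i['fy'],i['cy']],[0,0,1]]); return K,R,t
def ray(n,uv):
    K,R,t=cam(n); d=R.T@np.linalg.solve(K,[uv[0],uv[1],1]); return -R.T@t,d/np.linalg.norm(d)
def onz(n,uv,z):
    c,d=ray(n,uv); return c+d*(z-c[2])/d[2]
def proj(n,p):
    K,R,t=cam(n); q=K@(R@np.array(p)+t); return q[:2]/q[2]
E
python3 - <<'E'
from h import *
s=observe(); print(s)
for n in ('top','side'):
    snap(n,n+'0.png'); print(n,ray(n,(320,200)),cam(n)[0])
E
```

```text
{'clock': 0.0, 'joint_positions': array([ 1.37517615,  0.50184326, -0.42676345,  1.55146211,  0.22079734,
        1.13829221, -0.21029951]), 'qd': array([-5.20042038e-04, -1.05967818e-03, -8.63462584e-04,  6.68274584e-04,
        5.86022075e-04, -4.67264847e-07,  9.14839885e-04]), 'tau': array([-3.50020964e-04, -5.66583180e+01, -5.81639081e+00, -2.79104841e+01,
       -6.86599757e-02,  3.07192525e-02,  1.58791991e-04]), 'position': array([ 0.28751216, -0.58216705,  0.22567374]), 'eef_rot': array([ 9.73796577e-01,  2.27418722e-01, -1.95226280e-04, -9.56089816e-04]), 'contact_force': array([-0.09824606, -0.31412945, -0.00330363]), 'wrist_torque': array([ 0.01833021,  0.02316698, -0.02274447]), 'grasp_force': 0.0, 'grip_width': 0.0918404260990984}
top (array([ 0.53741759, -0.02746468,  1.05320364]), array([ 0.08322666,  0.01396175, -0.99643283])) [[372.52242043   0.         317.70680221]
 [  0.         372.52242043 204.15395634]
 [  0.           0.           1.        ]]
side (array([0.16280299, 0.67904329, 0.83687383]), array([ 0.40446967, -0.61205507, -0.67955344])) [[493.17566752   0.         324.76783476]
 [  0.         493.17566752 188.53379518]
 [  0.           0.           1.        ]]
```

View pics/top0.png

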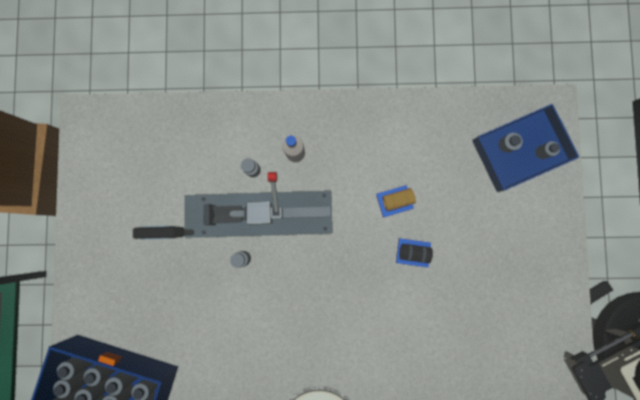

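View pics/side0.png

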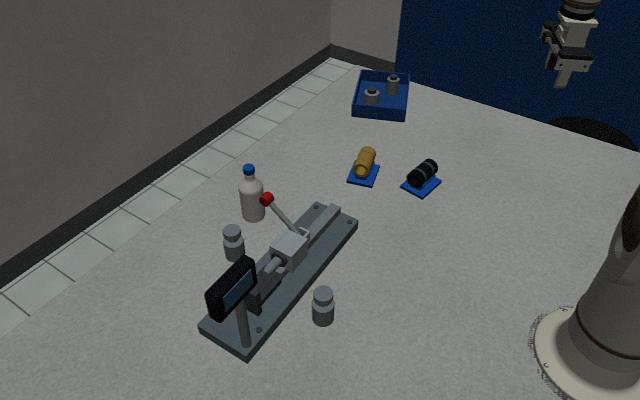

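The top view shows the bed at about (185–332, 190–237) with its end stop to the left, the red knob at (272,176), the brass sleeve at (398,199) and the black one at (415,253). The side view agrees. I'll measure these next.

```bash
cat >> h.py <<'E'
def comps(m,amin=20):
    n,l,s,c=cv2.connectedComponentsWithStats(m.astype('uint8')); return [(l==i,s[i],c[i]) for i in range(1,n) if s[i][4]>=amin]
E
python3 - <<'E'
from h import *
for n in ('top','side'):
    im=cv2.imread(f'pics/{n}0.png'); h=cv2.cvtColor(im,cv2.COLOR_BGR2HSV)
    H,S,V=[h[...,i].astype(int) for i in range(3)]
    print(n,'bed px',h[228,250] if n=='top' else h[340,250])
    for nm,m in (('brass',(H>10)&(H<28)&(S>120)&(V>60)),('blue',(H>100)&(H<125)&(S>150)&(V>80)),('red',((H<6)|(H>172))&(S>150)&(V>80))):
        for k,s,c in comps(m,15):
            r=cv2.minAreaRect(np.argwhere(k)[:,::-1].astype('float32')); print(nm,s,c.round(1),r)
    if n=='top':
        m=(S>45)&(V<120)&(V>50)&(H>90)&(H<115)
        for k,s,c in comps(m,800):
            m2=cv2.morphologyEx(k.astype('uint8'),cv2.MORPH_OPEN,np.ones((5,5)))
            r=cv2.minAreaRect(np.argwhere(m2)[:,::-1].astype('float32'));print('bed',s,r); b=cv2.boxPoints(r)
            print([onz('top',p,.03).round(4) for p in b])
E
```

```text
top bed px [ 99  41 107]
brass [385 190  29  19 357] [399. 199.] ((398.9841003417969, 198.9458465576172), (12.641051292419434, 28.555233001708984), 73.61045837402344)
brass [ 99 355  20  10 119] [107.4 359.4] ((108.09548950195312, 359.7528076171875), (18.963153839111328, 7.4203643798828125), 12.99461555480957)
blue [ 488  112   78   68 2185] [528.  146.4] ((524.2000732421875, 148.4000244140625), (54.560054779052734, 67.9764633178711), 63.43495178222656)
blue [287 137   8   8  51] [290.6 140.5] ((290.5, 140.5), (7.0, 7.0), 90.0)
blue [378 187  34  29 161] [390.8 203.1] ((394.24774169921875, 200.82568359375), (22.22157096862793, 29.117919921875), 73.3007583618164)
blue [399 240  31   8  97] [413.6 242.8] ((413.9138488769531, 243.00296020507812), (6.961380481719971, 30.085567474365234), 88.02507019042969)
blue [398 254  30  12  77] [411.1 261.9] ((411.5, 262.0), (30.674089431762695, 6.640783309936523), 18.434947967529297)
blue [ 49 347 112  53 350] [110.7 368.5] ((105.40614318847656, 366.642822265625), (117.27023315429688, 18.4493350982666), 24.567171096801758)
red [269 173   7   7  47]
[... 692 characters left out ...]
1875), (15.447563171386719, 31.384662628173828), 22.380136489868164)
blue [355  74  55  36 798] [385.1  95. ] ((382.2629699707031, 89.0279769897461), (51.052345275878906, 35.54410934448242), 6.072456359863281)
blue [347 162  33  24 275] [364.9 176. ] ((363.20001220703125, 171.9000244140625), (26.246904373168945, 25.61444854736328), 18.434947967529297)
blue [243 164  11   7  62] [248.1 166.8] ((248.0, 167.0), (6.0, 10.0), 90.0)
blue [401 175  40  23 315] [422.9 186.3] ((421.5023498535156, 187.34434509277344), (19.11246109008789, 39.20418167114258), 78.31063079833984)
red [260 192  13  10  76] [266.9 196. ] ((266.5000305175781, 196.50001525878906), (8.485280990600586, 9.899494171142578), 45.0)
```

```bash
python3 - <<'E'
from h import *
im=cv2.imread('pics/top0.png'); g=cv2.GaussianBlur(cv2.cvtColor(im,cv2.COLOR_BGR2GRAY),(3,3),0)[180:250,150:345]
sat=cv2.cvtColor(im,cv2.COLOR_BGR2HSV)[180:250,150:345,1]
th,m=cv2.threshold(g,0,255,cv2.THRESH_BINARY_INV|cv2.THRESH_OTSU); print(th)
m=cv2.morphologyEx(cv2.morphologyEx(m,cv2.MORPH_CLOSE,np.ones((15,15))),cv2.MORPH_OPEN,np.ones((25,25)))
# edge columns/rows
k=m>0; ys=[];
cols=range(60,170,5)
top=[(150+c,180+np.argmax(k[:,c])-.5) for c in cols]; bot=[(150+c,180+69-np.argmax(k[::-1,c])+.5) for c in cols]
rows=range(20,50,3)
lf=[(150+np.argmax(k[r])-.5,180+r) for r in rows]; rt=[(150+194-np.argmax(k[r,::-1])+.5,180+r) for r in rows]
print(top[::4],bot[::4],lf[::3],rt[::3])
for nm,e in (('top',top),('bot',bot),('lf',lf),('rt',rt)):
    P=np.array([onz('top',p,.03)[:2] for p in e]); l=cv2.fitLine(P.astype('float32'),cv2.DIST_HUBER,0,.01,.01).ravel(); print(nm,l, P.std(0))
print('brass',onz('top',(398.98,198.9),.05),'red',onz('top',(272,176),.13))
def tri(a,b):
    (c,d),(e,f)=ray('top',a),ray('side',b)
    s=np.linalg.lstsq(np.c_[d,-f],e-c,rcond=None)[0]; p,q=c+s[0]*d,e+s[1]*f; return (p+q)/2,np.linalg.norm(p-q)
print('tri red',tri((272,176.1),(266.9,196)),'brass',tri((398.98,198.9),(364.1,161.1)))
E
```

```text
127.0
[(210, np.float64(193.5)), (230, np.float64(193.5)), (250, np.float64(179.5)), (270, np.float64(190.5)), (290, np.float64(190.5)), (310, np.float64(190.5))] [(210, np.float64(236.5)), (230, np.float64(235.5)), (250, np.float64(249.5)), (270, np.float64(234.5)), (290, np.float64(234.5)), (310, np.float64(233.5))] [(np.float64(184.5), 200), (np.float64(184.5), 209), (np.float64(184.5), 218), (np.float64(184.5), 227)] [(np.float64(331.5), 200), (np.float64(331.5), 209), (np.float64(331.5), 218), (np.float64(331.5), 227)]
top [ 0.02617437 -0.9996574   0.647582    0.14457202] [0.01361797 0.08816039]
bot [ 0.01898444 -0.99981976  0.52915466  0.14496621] [0.01531658 0.08742856]
lf [0.9999279  0.01201096 0.5912792  0.36282343] [0.02390001 0.0002871 ]
rt [ 0.9998629  -0.01655931  0.5852135  -0.04418793] [0.02368856 0.00039231]
brass [ 0.62084755 -0.22596285  0.05      ] red [0.67674317 0.10486575 0.13      ]
tri red (array([0.67543079, 0.10367273, 0.14072396]), np.float64(0.001279736805330631)) brass (array([ 0.6229374 , -0.22712202,  0.04061127]), np.float64(0.002966956121347334))
```

>>> move_arm(travel=[[0.3, 0.32, 0.12], [0.3, 0.32, 0.12], [0.3, 0.32, 0.12], [0.3, 0.32, 0.12], [0.3, 0.32, 0.12], [0.3, 0.32, 0.12], [0.3, 0.32, 0.12], [0.3, 0.32, 0.12]], angular=[[0, 0, -0.11], [0, 0, -0.22], [0, 0, -0.33], [0, 0, -0.415], [0, 0, -0.415], [0, 0, -0.415], [0, 0, -0.415], [0, 0, -0.415]], claw=[0.0918, 0.0918, 0.0918, 0.0918, 0.0918, 0.0918, 0.0918, 0.0918])

```text
clock: 0.77
position: [0.5085, -0.3465, 0.315]
eef_rot: [1.0, 0.022, -0.0, -0.0]
contact_force: [-0.0, -0.3, -0.2]
grip_width: 0.0919
grasp_force: 0.0
```

>>> move_arm(travel=[[0.08, 0.07, 0], [0.08, 0.07, 0], [0.08, 0.07, 0], [0.08, 0.07, 0], [0.08, 0.07, 0], [0.08, 0.07, 0]], angular=[[0, 0, 0], [0, 0, 0], [0, 0, 0], [0, 0, 0], [0, 0, 0], [0, 0, 0]], claw=[0.0918, 0.0918, 0.0918, 0.0918, 0.0918, 0.0918])

```text
clock: 1.27
position: [0.587, -0.279, 0.314]
eef_rot: [1.0, 0.022, -0.001, 0.0]
contact_force: [-0.4, -0.6, -0.1]
grip_width: 0.092
grasp_force: 0.0
```

```bash
python3 - <<'E'
from h import *
s=observe(); print(s['clock'],s['position'],s['eef_rot'],s['joint_positions'])
np.save('w1.npy',np.hstack([eyes.camera_info('wrist')[k] for k in ('rvec','tvec')])); print(eyes.camera_info('wrist'),ray('wrist',(320,200)))
snap('wrist','w1.png')
print(proj('wrist',(.622,-.226,.043)))
E
```

```text
1.2667 [ 0.58697318 -0.27900649  0.31396402] [ 9.99766273e-01  2.16024499e-02 -8.43100282e-04  1.52870163e-04] [ 0.74657085  0.44531389 -0.49019625  1.44194055  0.2124047   1.30839137
 -1.28603107]
{'fx': 345.46589242087344, 'fy': 345.46589242087344, 'cx': 321.7999518348563, 'cy': 199.55068865091408, 'rvec': array([-2.09412059,  2.00545415,  0.31451621]), 'tvec': array([-0.30542494,  0.48218974,  0.65016713])} (array([ 0.67094894, -0.27635826,  0.47112872]), array([-0.30782527, -0.0086568 , -0.95140352]))
[277.86852686 128.15478699]
```

View w1.

View pics/w1.png

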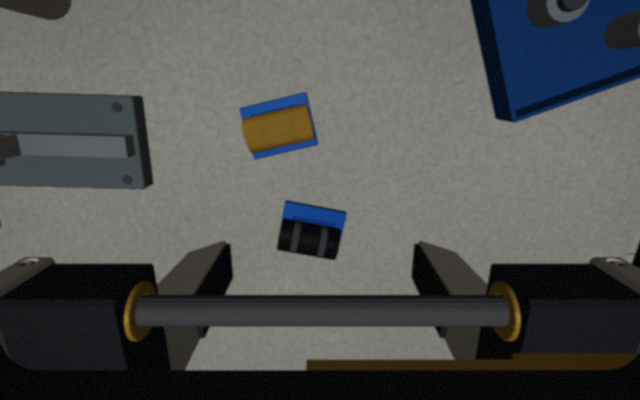

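The wrist view shows the brass sleeve at about (280,128), the black one at (310,238), and the near end of the bed with its right edge at x≈145–150. Next I'll compute the rest pose and move over the gauge.

```bash
python3 - <<'E'
from h import *
im=cv2.imread('pics/w1.png'); h=cv2.cvtColor(im,cv2.COLOR_BGR2HSV); H,S,V=[h[...,i].astype(int) for i in range(3)]
R=np.zeros(H.shape,bool); R[80:175,225:335]=1
br=(H>10)&(H<28)&(S>110)&(V>50)&R; bl=(H>100)&(H<125)&(S>120)&(V>50)&R
u=br|bl
for nm,m,z in (('union',u,.010),('brass',br,.05)):
    r=cv2.minAreaRect(np.argwhere(m)[:,::-1].astype('float32')); b=cv2.boxPoints(r)
    P=np.array([onz('wrist',p,z) for p in b])[:,:2]; print(nm,r,P.round(4).tolist(),'c',P.mean(0),'edges',np.linalg.norm(np.diff(P,axis=0),axis=1),[np.degrees(np.arctan2(*(P[i+1]-P[i])[::-1])) for i in range(3)])
# project expected sleeve silhouettes for check
E
```

```text
union ((277.3724670410156, 126.01704406738281), (53.36577224731445, 69.65206146240234), 76.67547607421875) [[0.6417, -0.1696], [0.6651, -0.2566], [0.5997, -0.2748], [0.5742, -0.184]] c [ 0.62016232 -0.22126736] edges [0.09008476 0.06790638 0.09429097] [np.float64(-74.90386510653042), np.float64(-164.47825791927573), np.float64(105.68436566990825)]
brass ((277.0473937988281, 128.4889373779297), (34.92844009399414, 67.90919494628906), 76.86598205566406) [[0.6314, -0.1817], [0.6525, -0.26], [0.6131, -0.2707], [0.5909, -0.1902]] c [ 0.62198735 -0.22566073] edges [0.08101519 0.04076158 0.08347905] [np.float64(-74.96311263302927), np.float64(-164.76054208742678), np.float64(105.41788094921239)]
```

>>> move_arm(travel=[[-0.06, 0.32, 0.02], [-0.06, 0.32, 0.02], [-0.06, 0.32, 0.02], [-0.06, 0.32, 0.02], [-0.06, 0.32, 0.02], [-0.06, 0.32, 0.02], [-0.06, 0.32, 0.02], [-0.06, 0.32, 0.02]], angular=[[0, 0, 0], [0, 0, 0], [0, 0, 0], [0, 0, 0], [0, 0, 0], [0, 0, 0], [0, 0, 0], [0, 0, 0]], claw=[0.0918, 0.0918, 0.0918, 0.0918, 0.0918, 0.0918, 0.0918, 0.0918])

```text
clock: 1.98
position: [0.5266, 0.0428, 0.3353]
eef_rot: [1.0, 0.021, 0.0, 0.0]
contact_force: [0.8, 0.4, -0.2]
grip_width: 0.0922
grasp_force: 0.0
```

>>> move_arm(travel=[[0, 0.03, 0], [0, 0.03, 0], [0, 0.03, 0]], angular=[[0, 0, 0], [0, 0, 0], [0, 0, 0]], claw=[0.0918, 0.0918, 0.0918])

```text
clock: 2.23
position: [0.5274, 0.0722, 0.3351]
eef_rot: [1.0, 0.023, 0.0, 0.0]
contact_force: [0.9, -0.3, -0.0]
grip_width: 0.0914
grasp_force: 0.0
```

```bash
python3 - <<'E'
from h import *
s=observe(); print(s['clock'],s['position'],s['eef_rot'],s['joint_positions'])
import json; i=eyes.camera_info('wrist'); print(i)
snap('wrist','w2.png')
E
```

```text
2.2333 [0.52744515 0.07215578 0.3350514 ] [9.99742880e-01 2.26700915e-02 3.63857888e-04 3.30169888e-04] [ 0.39300654  0.22100788 -0.67859465  1.70151583  0.14545848  1.26940287
 -1.84242472]
{'fx': 345.46589242087344, 'fy': 345.46589242087344, 'cx': 321.7999518348563, 'cy': 199.55068865091408, 'rvec': array([-2.09734115,  2.00436709,  0.31142005]), 'tvec': array([0.04672044, 0.43479466, 0.65594631])}
```

View pics/w2.png

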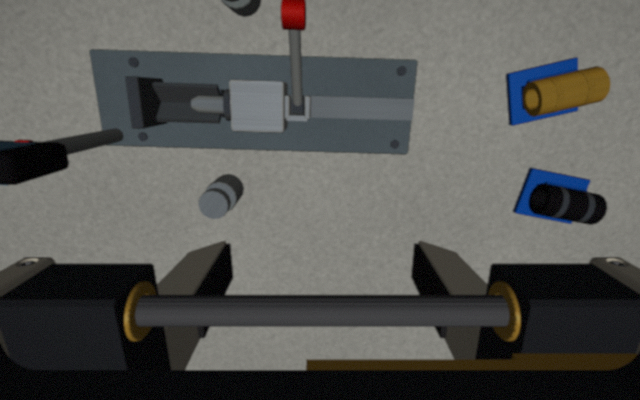

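The wrist view shows the whole gauge: bed corners near (91,50), (417,60), (409,154) and (102,148), the red knob at (293,13) and the slide block at (258,106). I'll fit the bed edges and locate the knob.

```bash
python3 - <<'E'
from h import *
im=cv2.imread('pics/w2.png'); g=cv2.GaussianBlur(cv2.cvtColor(im,cv2.COLOR_BGR2GRAY),(3,3),0).astype(float)
def edge(fixed,lo,hi,vert):  # strongest gradient along line
    out=[]
    for f in fixed:
        l=g[lo:hi,f] if vert else g[f,lo:hi]; d=np.abs(np.gradient(l)); i=int(np.argmax(d))
        if 0<i<len(d)-1: i=i+.5*(d[i-1]-d[i+1])/(d[i-1]-2*d[i]+d[i+1]+1e-9)
        out.append((f,lo+i) if vert else (lo+i,f))
    P=np.array([onz('wrist',p,.03)[:2] for p in out]); l=cv2.fitLine(P.astype('float32'),cv2.DIST_HUBER,0,.001,.001).ravel()
    r=np.abs((P-l[2:])@[-l[1],l[0]]); print(l,'res',np.median(r)); return l
a=edge([*range(110,275,5),*range(310,405,5)],42,66,1); b=edge([*range(130,200,5),*range(240,400,5)],140,162,1)
c=edge(range(70,140,5),82,112,0); d=edge(range(70,145,5),400,424,0)
for l in (a,b):
    if l[1]<0:l[:2]*=-1
u=a[:2]+b[:2]; u/=np.linalg.norm(u); n=np.array([u[1],-u[0]]) # fixture y, x
w=(a[2:]-b[2:])@n; cx=((a[2:]+b[2:])/2)@n; L=(c[2:]-d[2:])@u; cy=((c[2:]+d[2:])/2)@u
o=n*cx+u*(cy-.035); print('w,L',w,L,'yaw',np.arctan2(-u[0],u[1]),[np.arctan2(-l[0],l[1]) for l in(a,b)],'origin',o)
h=cv2.cvtColor(im,cv2.COLOR_BGR2HSV);H,S,V=[h[...,i].astype(int) for i in range(3)]
for k,s,ce in comps(((H<6)|(H>172))&(S>150)&(V>60),60): p=onz('wrist',ce,.13)[:2]; print('knob',s,ce,p,((p-o)@n,(p-o)@u))
f=lambda x,y:o+n*x+u*y
print('cradle',f(0,.11))
for uv,z in (((226,105),.06),((257,80),.095)): p=onz('wrist',uv,z)[:2];print(((p-o)@n,(p-o)@u))
E
```

```text
[ 0.01241886 -0.9999229   0.6491397   0.16723374] res 0.00011389253950649554
[ 0.01231301 -0.9999242   0.53005207  0.15746166] res 0.00017445731935648861
[0.9999616  0.00875992 0.57733864 0.36045474] res 0.00011204240065490343
[ 0.999918    0.01280719  0.59935826 -0.04608697] res 0.00019076507869680522
w,L 0.11919937 0.40678293 yaw 0.01236625 [np.float32(0.01241918), np.float32(0.012313322)] origin [0.5900924  0.12220278]
knob [281   0  24  29 646] [293.11919505  13.55727554] [0.67764412 0.1021289 ] (np.float64(0.08729677627069583), np.float64(-0.021154995747993052))
cradle [0.5887322  0.23219436]
(np.float64(-0.0011709316857384652), np.float64(0.06481199900142018))
(np.float64(0.027883516130959456), np.float64(0.020484148671754708))
```

>>> move_arm(travel=[[0.152, 0.03, -0.12], [0.152, 0.03, -0.12], [0.152, 0.03, -0.12], [0.152, 0.03, -0.12], [0.152, 0.03, -0.12], [0.152, 0.03, -0.12], [0.152, 0.03, -0.12], [0.152, 0.03, -0.12]], angular=[[0, 0, -0.033], [0, 0, -0.033], [0, 0, -0.033], [0, 0, -0.033], [0, 0, -0.033], [0, 0, -0.033], [0, 0, -0.033], [0, 0, -0.033]], claw=[0.06, 0.06, 0.06, 0.06, 0.06, 0.06, 0.06, 0.06])

```text
clock: 2.95
position: [0.6796, 0.0996, 0.2146]
eef_rot: [1.0, 0.004, -0.0, 0.0]
contact_force: [0.3, 0.3, 1.6]
grip_width: 0.0603
grasp_force: 0.0
```

```bash
python3 - <<'E'
from h import *
s=observe(); print(s['position'],s['eef_rot'],s['joint_positions'])
E
```

```text
[0.67964299 0.09958457 0.21457771] [ 9.99991535e-01  4.07685360e-03 -4.19228626e-04  3.65432835e-04] [ 0.20763706  0.61393088 -0.59659911  1.45348479  0.35741776  1.18463795
 -2.00186953]
```

>>> move_arm(travel=[[0, 0.002, -0.035], [0, 0.002, -0.07], [0, 0.002, -0.095], [0, 0.002, -0.104], [0, 0.002, -0.104]], angular=[[0, 0, 0], [0, 0, 0], [0, 0, 0], [0, 0, 0], [0, 0, 0]], claw=[0.06, 0.06, 0.06, 0.06, 0.06])

```text
clock: 3.37
position: [0.6782, 0.1021, 0.1098]
eef_rot: [1.0, 0.005, -0.001, 0.001]
contact_force: [0.1, 0.8, 0.7]
grip_width: 0.0601
grasp_force: 0.0
```

>>> move_arm(travel=[[0, 0, 0], [0, 0, 0], [0, 0, 0], [0, 0, 0], [0, 0, 0], [0, 0, 0]], angular=[[0, 0, 0], [0, 0, 0], [0, 0, 0], [0, 0, 0], [0, 0, 0], [0, 0, 0]], claw=[0.01, 0.01, 0.01, 0.01, 0.01, 0.01], force=35)

```text
clock: 3.87
position: [0.6802, 0.1039, 0.1115]
eef_rot: [1.0, 0.005, 0.001, -0.0]
contact_force: [-0.8, 1.4, 1.0]
grip_width: 0.0248
grasp_force: 2.3
```

>>> move_arm(travel=[[0, 0, 0], [0, 0, 0]], angular=[[0, 0, 0], [0, 0, 0]], claw=[0.01, 0.01])

```text
clock: 4.03
position: [0.6802, 0.1052, 0.1114]
eef_rot: [1.0, 0.006, 0.001, -0.001]
contact_force: [0.3, 2.7, 1.9]
grip_width: 0.0221
grasp_force: 35.0
```

>>> move_arm(travel=[[-0.0083, 0, 0.0103], [-0.0178, 0, 0.0194], [-0.0283, 0, 0.0274], [-0.0397, 0, 0.0341], [-0.0518, -0.001, 0.0393], [-0.0644, -0.001, 0.0431], [-0.0774, -0.001, 0.0454], [-0.0895, -0.001, 0.046]], angular=[[0, 0, 0], [0, 0, 0], [0, 0, 0], [0, 0, 0], [0, 0, 0], [0, 0, 0], [0, 0, 0], [0, 0, 0]], claw=[0.01, 0.01, 0.01, 0.01, 0.01, 0.01, 0.01, 0.01])

```text
clock: 4.7
position: [0.5913, 0.103, 0.157]
eef_rot: [1.0, 0.006, 0.002, -0.0]
contact_force: [4.7, 1.6, -3.8]
grip_width: 0.0217
grasp_force: 35.0
```

>>> move_arm(travel=[[-0.0132, 0, -0.0008], [-0.0261, 0, -0.0032], [-0.0388, -0.0005, -0.007], [-0.0508, -0.0005, -0.0124], [-0.0621, -0.001, -0.0192], [-0.0725, -0.001, -0.0273], [-0.0819, -0.001, -0.0366], [-0.0885, -0.001, -0.0445]], angular=[[0, 0, 0], [0, 0, 0], [0, 0, 0], [0, 0, 0], [0, 0, 0], [0, 0, 0], [0, 0, 0], [0, 0, 0]], claw=[0.01, 0.01, 0.01, 0.01, 0.01, 0.01, 0.01, 0.01])

```text
clock: 5.37
position: [0.5007, 0.1016, 0.113]
eef_rot: [1.0, 0.006, 0.0, 0.001]
contact_force: [-6.2, -0.0, 9.6]
grip_width: 0.0218
grasp_force: 35.0
```

>>> move_arm(travel=[[0, -0.01, 0], [0, -0.02, 0], [0, -0.032, 0], [0, -0.044, 0], [0, -0.056, 0], [0.001, -0.068, 0], [0.001, -0.08, 0], [0.001, -0.088, 0]], angular=[[0, 0, 0], [0, 0, 0], [0, 0, 0], [0, 0, 0], [0, 0, 0], [0, 0, 0], [0, 0, 0], [0, 0, 0]], claw=[0.01, 0.01, 0.01, 0.01, 0.01, 0.01, 0.01, 0.01])

```text
clock: 6.03
position: [0.5012, 0.0127, 0.1121]
eef_rot: [1.0, 0.005, -0.001, 0.0]
contact_force: [-4.0, 3.0, 4.9]
grip_width: 0.0213
grasp_force: 35.0
```

>>> move_arm(travel=[[0, 0, 0], [0, 0, 0], [0, 0, 0], [0, 0, 0.03], [0, 0, 0.07], [0, 0, 0.11], [0, 0, 0.12]], angular=[[0, 0, 0], [0, 0, 0], [0, 0, 0], [0, 0, 0], [0, 0, 0], [0, 0, 0], [0, 0, 0]], claw=[0.06, 0.06, 0.06, 0.06, 0.07, 0.08, 0.085])

```text
clock: 6.62
position: [0.5063, 0.0152, 0.238]
eef_rot: [1.0, 0.006, 0.005, 0.0]
contact_force: [0.2, 0.1, 0.5]
grip_width: 0.0638
grasp_force: 0.0
```

>>> move_arm(travel=[[0.015, -0.03, 0], [0.03, -0.06, 0], [0.045, -0.09, 0], [0.06, -0.12, 0], [0.075, -0.15, 0], [0.09, -0.18, 0], [0.105, -0.21, 0], [0.12, -0.239, 0]], angular=[[0, 0, 0.12], [0, 0, 0.24], [0, 0, 0.36], [0, 0, 0.48], [0, 0, 0.6], [0, 0, 0.72], [0, 0, 0.84], [0, 0, 0.96]], claw=[0.085, 0.085, 0.085, 0.085, 0.085, 0.085, 0.085, 0.085])

```text
clock: 7.28
position: [0.6234, -0.2268, 0.2317]
eef_rot: [0.883, 0.469, -0.0, 0.0]
contact_force: [0.8, 0.5, -0.3]
grip_width: 0.085
grasp_force: 0.0
```

>>> move_arm(travel=[[0, 0, 0], [0, 0, 0], [0, 0, 0], [0, 0, 0], [0, 0, 0], [0, 0, 0], [0, 0, 0], [0, 0, 0]], angular=[[0, 0, 0.12], [0, 0, 0.24], [0, 0, 0.36], [0, 0, 0.48], [0, 0, 0.6], [0, 0, 0.72], [0, 0, 0.84], [0, 0, 0.865]], claw=[0.085, 0.085, 0.085, 0.085, 0.085, 0.085, 0.085, 0.085])

```text
clock: 7.95
position: [0.6229, -0.2249, 0.2315]
eef_rot: [0.605, 0.796, 0.0, -0.0]
contact_force: [0.0, 0.2, 0.5]
grip_width: 0.0852
grasp_force: 0.0
```

```bash
python3 - <<'E'
from h import *
from scipy.spatial.transform import Rotation as Ro
s=observe(); print(s['position'],s['joint_positions']); R=Ro.from_quat(s['eef_rot']).as_matrix(); print('closing deg',np.degrees(np.arctan2(R[1,1],R[0,1])),'z',R[:,2])
K=cam('wrist'); print('cam',ray('wrist',(320,200)))
im=snap('wrist','w3.png')[:,:,::-1]; h=cv2.cvtColor(im,cv2.COLOR_BGR2HSV); H,S,V=[h[...,i].astype(int) for i in range(3)]
for k,st,c in comps((H>10)&(H<28)&(S>110)&(V>50),300):
    r=cv2.minAreaRect(np.argwhere(k)[:,::-1].astype('float32')); b=cv2.boxPoints(r)
    print(st,r)
    for z in (.043,.055):
        P=np.array([onz('wrist',p,z) for p in b])[:,:2]; print(z,P.round(4).tolist(),P.mean(0),np.linalg.norm(np.diff(P,axis=0),axis=1))
E
```

```text
[ 0.62289091 -0.2249387   0.23152312] [ 0.90608442  0.65465108 -0.92011149  1.49989642  0.53439396  1.25413076
  0.18771144]
closing deg 15.474145204259864 z [-3.62662864e-04  5.80053488e-04 -9.99999766e-01]
cam (array([ 0.60167838, -0.14609864,  0.38888866]), array([ 0.07596395, -0.29599822, -0.95216308]))
[ 300  133   42   84 3267] ((320.5, 174.5), (41.0, 83.0), 0.0)
0.043 [[0.6133, -0.2766], [0.5918, -0.1916], [0.631, -0.1809], [0.6555, -0.265]] [ 0.62286765 -0.22851621] [0.0876283  0.04059989 0.08761816]
0.055 [[0.6129, -0.272], [0.5921, -0.19], [0.6299, -0.1797], [0.6536, -0.2609]] [ 0.62214139 -0.22565546] [0.08458855 0.03919152 0.08457877]
[137 287  17  55 414] ((143.91909790039062, 314.2642822265625), (53.96794891357422, 15.282279014587402), 86.69812774658203)
0.043 [[0.4522, -0.4114], [0.4689, -0.4056], [0.4813, -0.4794], [0.4636, -0.4855]] [ 0.46651008 -0.44546941] [0.01768437 0.07478024 0.01871036]
0.055 [[0.4574, -0.4022], [0.4735, -0.3966], [0.4855, -0.4678], [0.4684, -0.4738]] [ 0.47120772 -0.43508276] [0.01707091 0.07218619 0.01806132]
[493 286  15  56 359] ((500.3188171386719, 313.600341796875), (13.676811218261719, 54.95248031616211), 1.080924153327942)
0.043 [[0.8777, -0.3712], [0.8479, -0.3008], [0.8631, -0.297], [0.8938, -0.3671]] [ 0.87059379 -0.33399944] [0.0764504  0.01566977 0.0766162 ]
0.055 [[0.8681, -0.3633], [0.8393, -0.2954], [0.854, -0.2917], [0.8837, -0.3595]] [ 0.86127413 -0.32747958] [0.0737984  0.0151262  0.07395846]
```

View pics/w3.png

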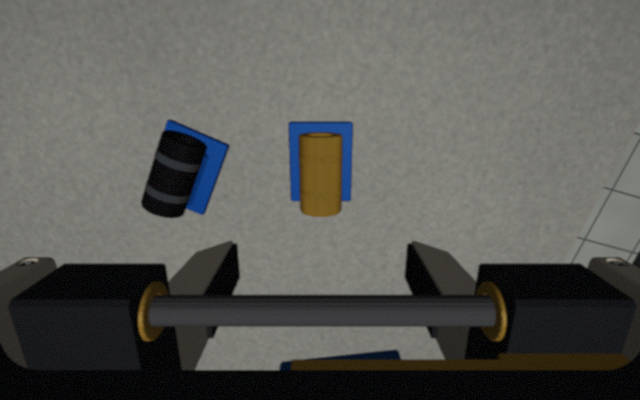

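The sleeve is upright in the picture, centred at column 320.5 (tool mid about 321.5), rows 133–216. The tool lines up with it, so I'll descend and grip.

>>> move_arm(travel=[[0, -0.001, -0.035], [0, -0.001, -0.07], [0, -0.001, -0.105], [0, -0.001, -0.14], [0, -0.001, -0.17], [0, -0.001, -0.19], [0, -0.001, -0.202], [0, -0.001, -0.202]], angular=[[0, 0, 0], [0, 0, 0], [0, 0, 0], [0, 0, 0], [0, 0, 0], [0, 0, 0], [0, 0, 0], [0, 0, 0]], claw=[0.085, 0.085, 0.085, 0.085, 0.085, 0.085, 0.085, 0.085])

```text
clock: 8.67
position: [0.6208, -0.2256, 0.027]
eef_rot: [0.608, 0.794, -0.001, -0.002]
contact_force: [-0.4, 0.5, -0.1]
grip_width: 0.0849
grasp_force: 0.0
```

>>> move_arm(travel=[[0, 0, 0], [0, 0, 0], [0, 0, 0], [0, 0, 0], [0, 0, 0], [0, 0, 0], [0, 0, 0], [0, 0, 0]], angular=[[0, 0, 0], [0, 0, 0], [0, 0, 0], [0, 0, 0], [0, 0, 0], [0, 0, 0], [0, 0, 0], [0, 0, 0]], claw=[0.03, 0.03, 0.03, 0.03, 0.03, 0.03, 0.03, 0.03], force=35)

```text
clock: 9.33
position: [0.6218, -0.2269, 0.0306]
eef_rot: [0.608, 0.794, -0.001, -0.0]
contact_force: [-4.6, -1.2, 5.5]
grip_width: 0.0424
grasp_force: 35.0
```

>>> move_arm(travel=[[0, 0, 0.01], [0, 0, 0.025], [0, 0, 0.05], [0, 0, 0.08], [0, 0, 0.11], [0, 0, 0.14], [0, 0, 0.16], [0, 0, 0.16]], angular=[[0, 0, 0], [0, 0, 0], [0, 0, 0], [0, 0, 0], [0, 0, 0], [0, 0, 0], [0, 0, 0], [0, 0, 0]], claw=[0.03, 0.03, 0.03, 0.03, 0.03, 0.03, 0.03, 0.03])

```text
clock: 10.0
position: [0.6261, -0.2259, 0.1964]
eef_rot: [0.607, 0.794, 0.002, 0.004]
contact_force: [1.7, 0.2, -5.3]
grip_width: 0.0425
grasp_force: 35.0
```

```bash
python3 - <<'E'
from h import *
from scipy.spatial.transform import Rotation as Ro
s=observe(); print(s['position'],s['joint_positions'],s['contact_force'],s['grip_width']); R=Ro.from_quat(s['eef_rot']).as_matrix(); print('closing deg',np.degrees(np.arctan2(R[1,1],R[0,1])),'z',R[:,2])
E
```

```text
[ 0.62614318 -0.22585701  0.19644789] [ 0.89658382  0.68543288 -0.89973752  1.53471422  0.56495868  1.18813391
  0.16212027] [ 1.67474264  0.21729402 -5.28363959] 0.042505262174496385
closing deg 15.214658706300032 z [ 0.00883635 -0.00217937 -0.99995858]
```

>>> move_arm(travel=[[-0.003, 0.015, 0], [-0.006, 0.04, 0], [-0.01, 0.075, 0], [-0.013, 0.11, 0], [-0.016, 0.145, 0], [-0.02, 0.18, 0], [-0.023, 0.215, 0], [-0.026, 0.25, 0]], angular=[[0, 0, -0.03], [0, 0, -0.06], [0, 0, -0.09], [0, 0, -0.12], [0, 0, -0.16], [0, 0, -0.2], [0, 0, -0.23], [0, 0, -0.253]], claw=[0.03, 0.03, 0.03, 0.03, 0.03, 0.03, 0.03, 0.03])

```text
clock: 10.67
position: [0.5952, 0.0253, 0.1888]
eef_rot: [0.703, 0.711, -0.001, -0.001]
contact_force: [0.2, 0.8, -6.1]
grip_width: 0.0426
grasp_force: 35.0
```

>>> move_arm(travel=[[-0.003, 0.035, 0], [-0.006, 0.07, 0], [-0.008, 0.105, 0], [-0.01, 0.135, 0], [-0.01, 0.16, 0], [-0.01, 0.18, 0], [-0.01, 0.19, 0], [-0.01, 0.19, 0]], angular=[[0, 0, 0], [0, 0, 0], [0, 0, 0], [0, 0, 0], [0, 0, 0], [0, 0, 0], [0, 0, 0], [0, 0, 0]], claw=[0.03, 0.03, 0.03, 0.03, 0.03, 0.03, 0.03, 0.03])

```text
clock: 11.33
position: [0.585, 0.2174, 0.1894]
eef_rot: [0.701, 0.713, 0.0, -0.001]
contact_force: [-0.5, 1.2, -6.2]
grip_width: 0.0426
grasp_force: 35.0
```

>>> move_arm(travel=[[0, 0, 0], [0, 0, 0], [0, 0, 0]], angular=[[0, 0, 0], [0, 0, 0], [0, 0, 0]], claw=[0.03, 0.03, 0.03])

```text
clock: 11.58
position: [0.5873, 0.2111, 0.1896]
eef_rot: [0.704, 0.71, -0.001, 0.0]
contact_force: [-0.2, -0.0, -5.7]
grip_width: 0.0424
grasp_force: 35.0
```

```bash
cat > st.py <<'E'
from h import *
from scipy.spatial.transform import Rotation as Ro
s=observe(); print(s['clock'],s['position'],s['joint_positions'],s['contact_force'],s['grip_width']); R=Ro.from_quat(s['eef_rot']).as_matrix(); print('closing deg',np.degrees(np.arctan2(R[1,1],R[0,1])),'z',R[:,2])
E
python3 st.py; python3 -c "
from h import *
im=np.vstack([eyes.camera('side')[150:390,180:400], eyes.camera('wrist')[0:240,210:430]]); cv2.imwrite('pics/p4.png',cv2.resize(im[:,:,::-1],None,fx=1.2,fy=1.2))"
```

```text
11.5833 [0.58730975 0.21108906 0.18959306] [ 0.2307386   0.61733222 -0.88344837  1.64346548  0.51803227  1.13284037
 -0.78022908] [-0.18929562 -0.03025781 -5.73103745] 0.042415475261631634
closing deg 0.5115834550749193 z [-5.51108932e-04 -1.67470032e-03 -9.99998446e-01]
```

View pics/p4.png

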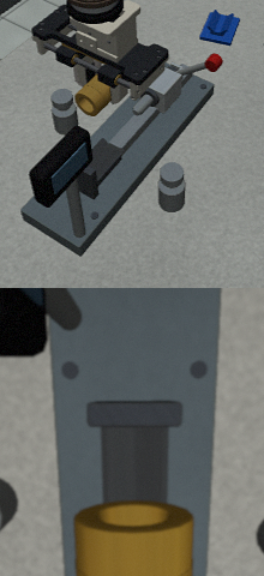

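The combined picture shows the sleeve held straight above the V-block and the slide drawn back, with clearance all round. Next I'll lower it.

>>> move_arm(travel=[[0.002, 0.003, -0.03], [0.002, 0.003, -0.06], [0.002, 0.003, -0.085], [0.002, 0.003, -0.105], [0.002, 0.003, -0.115], [0.002, 0.003, -0.121], [0.002, 0.003, -0.123], [0.002, 0.003, -0.123]], angular=[[0, 0, 0], [0, 0, 0], [0, 0, 0], [0, 0, 0], [0, 0, 0], [0, 0, 0], [0, 0, 0], [0, 0, 0]], claw=[0.03, 0.03, 0.03, 0.03, 0.03, 0.03, 0.03, 0.03])

```text
clock: 12.35
position: [0.5894, 0.2169, 0.0678]
eef_rot: [0.703, 0.711, 0.001, 0.0]
contact_force: [0.7, 0.2, -6.3]
grip_width: 0.0427
grasp_force: 35.0
```

```bash
python3 st.py
```

```text
12.35 [0.58943245 0.21692118 0.06782614] [ 0.15672952  0.76088919 -0.78466916  1.71232509  0.64504277  0.94460736
 -0.87249091] [ 0.66757087  0.22051095 -6.33047612] 0.04265973484167794
closing deg 0.6642675444790297 z [ 9.20253885e-04  5.71787853e-04 -9.99999413e-01]
```

>>> move_arm(travel=[[0, 0, -0.002], [0, 0, -0.004], [0, 0, -0.005], [0, 0, -0.006], [0, 0, -0.006]], angular=[[0, 0, 0], [0, 0, 0], [0, 0, 0], [0, 0, 0], [0, 0, 0]], claw=[0.03, 0.03, 0.03, 0.03, 0.03])

```text
clock: 12.77
position: [0.5892, 0.2175, 0.0638]
eef_rot: [0.703, 0.711, 0.001, 0.001]
contact_force: [-5.6, -2.1, 9.1]
grip_width: 0.0427
grasp_force: 35.0
```

>>> move_arm(travel=[[0, 0, 0], [0, 0, 0], [0, 0, 0], [0, 0, 0], [0, 0, 0.02], [0, 0, 0.055], [0, 0, 0.09], [0, 0, 0.12]], angular=[[0, 0, 0], [0, 0, 0], [0, 0, 0], [0, 0, 0], [0, 0, 0], [0, 0, 0], [0, 0, 0], [0, 0, 0]], claw=[0.05, 0.06, 0.07, 0.07, 0.07, 0.07, 0.07, 0.07])

```text
clock: 13.43
position: [0.5893, 0.2173, 0.1833]
eef_rot: [0.703, 0.711, 0.001, 0.0]
contact_force: [0.4, -0.4, -0.3]
grip_width: 0.0698
grasp_force: 0.0
```

```bash
python3 st.py;  python3 -c "
from h import *
im=np.vstack([eyes.camera('side')[150:390,180:400], eyes.camera('wrist')[0:240,210:430]]); cv2.imwrite('pics/p5.png',cv2.resize(im[:,:,::-1],None,fx=1.2,fy=1.2))"
```

```text
13.4333 [0.5892859  0.2173026  0.18333929] [ 0.21831378  0.62949757 -0.87950527  1.64087446  0.52680996  1.12358225
 -0.78874201] [ 0.36905144 -0.39779018 -0.26731636] 0.06981242854810324
closing deg 0.700988164762609 z [ 0.00119239  0.00106309 -0.99999872]
```

View pics/p5.png

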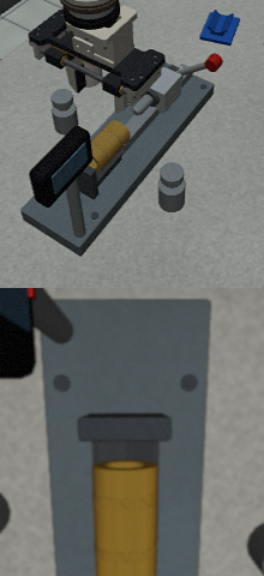

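The sleeve lies straight in the V-block, short of the end stop as planned. Next, back to the knob.

>>> move_arm(travel=[[0, -0.02, 0.03], [-0.01, -0.045, 0.035], [-0.02, -0.075, 0.035], [-0.035, -0.105, 0.035], [-0.05, -0.135, 0.035], [-0.065, -0.165, 0.035], [-0.08, -0.19, 0.035], [-0.088, -0.204, 0.035]], angular=[[0, 0, -0.12], [0, 0, -0.24], [0, 0, -0.36], [0, 0, -0.48], [0, 0, -0.6], [0, 0, -0.72], [0, 0, -0.84], [0, 0, -0.96]], claw=[0.06, 0.06, 0.06, 0.06, 0.06, 0.06, 0.06, 0.06])

```text
clock: 14.2
position: [0.4991, 0.0089, 0.2156]
eef_rot: [0.953, 0.302, -0.001, 0.001]
contact_force: [-0.1, -0.9, -0.6]
grip_width: 0.06
grasp_force: 0.0
```

>>> move_arm(travel=[[0, 0, 0], [0, 0, 0], [0, 0, 0], [0, 0, 0], [0, 0, 0], [0, 0, 0], [0, 0, 0]], angular=[[0, 0, -0.12], [0, 0, -0.24], [0, 0, -0.36], [0, 0, -0.48], [0, 0, -0.6], [0, 0, -0.61], [0, 0, -0.61]], claw=[0.06, 0.06, 0.06, 0.06, 0.06, 0.06, 0.06])

```text
clock: 14.78
position: [0.5009, 0.0128, 0.2161]
eef_rot: [1.0, 0.008, 0.0, 0.0]
contact_force: [0.7, -0.2, -0.6]
grip_width: 0.0594
grasp_force: 0.0
```

```bash
python3 st.py; python3 - <<'E'
from h import *
im=snap('wrist','w6.png')[:,:,::-1]; h=cv2.cvtColor(im,cv2.COLOR_BGR2HSV); H,S,V=[h[...,i].astype(int) for i in range(3)]
for n in('wrist','top'):
    if n=='top': h=cv2.cvtColor(eyes.camera('top')[:,:,::-1],cv2.COLOR_BGR2HSV); H,S,V=[h[...,i].astype(int) for i in range(3)]
    for k,s,c in comps(((H<6)|(H>172))&(S>150)&(V>60),15): print(n,s,c,onz(n,c,.135))
E
```

```text
14.7833 [0.50086794 0.01280914 0.21605644] [ 0.47294287  0.27169448 -0.64090788  1.924338    0.1915096   1.00571991
 -1.80858789] [ 0.74209231 -0.21273191 -0.59139963] 0.05939628849557886
closing deg -89.09601278961098 z [ 2.55358938e-04 -2.59496195e-04 -9.99999934e-01]
wrist [ 310  183   31   34 1007] [324.66137041 199.54419067] [0.50830187 0.00985864 0.135     ]
```

>>> move_arm(travel=[[0.001, -0.002, -0.035], [0.001, -0.002, -0.07], [0.001, -0.002, -0.095], [0.001, -0.002, -0.104], [0.001, -0.002, -0.104]], angular=[[0, 0, 0], [0, 0, 0], [0, 0, 0], [0, 0, 0], [0, 0, 0]], claw=[0.06, 0.06, 0.06, 0.06, 0.06])

```text
clock: 15.3
position: [0.4999, 0.0109, 0.11]
eef_rot: [1.0, 0.007, -0.002, -0.0]
contact_force: [0.3, 0.1, 0.7]
grip_width: 0.0599
grasp_force: 0.0
```

>>> move_arm(travel=[[0, 0, 0], [0, 0, 0], [0, 0, 0], [0, 0, 0], [0, 0, 0], [0, 0, 0], [0, 0, 0], [0, 0, 0]], angular=[[0, 0, 0], [0, 0, 0], [0, 0, 0], [0, 0, 0], [0, 0, 0], [0, 0, 0], [0, 0, 0], [0, 0, 0]], claw=[0.01, 0.01, 0.01, 0.01, 0.01, 0.01, 0.01, 0.01], force=35)

```text
clock: 15.97
position: [0.502, 0.0108, 0.1126]
eef_rot: [1.0, 0.006, 0.0, 0.0]
contact_force: [-1.3, -0.8, 4.2]
grip_width: 0.0218
grasp_force: 35.0
```

>>> move_arm(travel=[[0, 0.008, 0], [0, 0.018, 0], [0, 0.03, 0], [-0.001, 0.042, 0], [-0.001, 0.054, 0], [-0.001, 0.066, 0], [-0.001, 0.076, 0], [-0.001, 0.084, 0]], angular=[[0, 0, 0], [0, 0, 0], [0, 0, 0], [0, 0, 0], [0, 0, 0], [0, 0, 0], [0, 0, 0], [0, 0, 0]], claw=[0.01, 0.01, 0.01, 0.01, 0.01, 0.01, 0.01, 0.01])

```text
clock: 16.63
position: [0.5005, 0.0953, 0.1124]
eef_rot: [1.0, 0.007, -0.0, 0.0]
contact_force: [-2.6, -2.8, 6.6]
grip_width: 0.0215
grasp_force: 35.0
```

>>> move_arm(travel=[[0, 0.003, 0], [0, 0.006, 0], [0, 0.009, 0], [0, 0.011, 0], [0, 0.013, 0], [0, 0.013, 0]], angular=[[0, 0, 0], [0, 0, 0], [0, 0, 0], [0, 0, 0], [0, 0, 0], [0, 0, 0]], claw=[0.01, 0.01, 0.01, 0.01, 0.01, 0.01])

```text
clock: 17.13
position: [0.5001, 0.105, 0.1121]
eef_rot: [1.0, 0.005, -0.001, 0.002]
contact_force: [-4.4, -8.1, 9.4]
grip_width: 0.0217
grasp_force: 35.0
```

>>> move_arm(travel=[[0, 0.002, 0], [0, 0.004, 0], [0, 0.005, 0], [0, 0.005, 0]], angular=[[0, 0, 0], [0, 0, 0], [0, 0, 0], [0, 0, 0]], claw=[0.01, 0.01, 0.01, 0.01])

```text
clock: 17.47
position: [0.5, 0.1097, 0.1121]
eef_rot: [1.0, 0.005, -0.001, 0.002]
contact_force: [-4.5, -9.5, 8.7]
grip_width: 0.0219
grasp_force: 35.0
```

```bash
python3 st.py;  python3 -c "
from h import *
im=np.hstack([cv2.resize(eyes.camera('side')[180:370,190:380],(400,400)), eyes.camera('wrist')[0:400,60:460]]); cv2.imwrite('pics/p7.png',im[:,:,::-1])"
```

```text
17.4667 [0.50003635 0.10967101 0.11206316] [ 0.21812028  0.44550998 -0.59533652  1.98354098  0.3434473   0.81527917
 -2.13184036] [-4.51558923 -9.53579612  8.67418492] 0.02193655544101702
closing deg -89.38051847891757 z [-0.00220738 -0.00453221 -0.99998729]
```

View pics/p7.png

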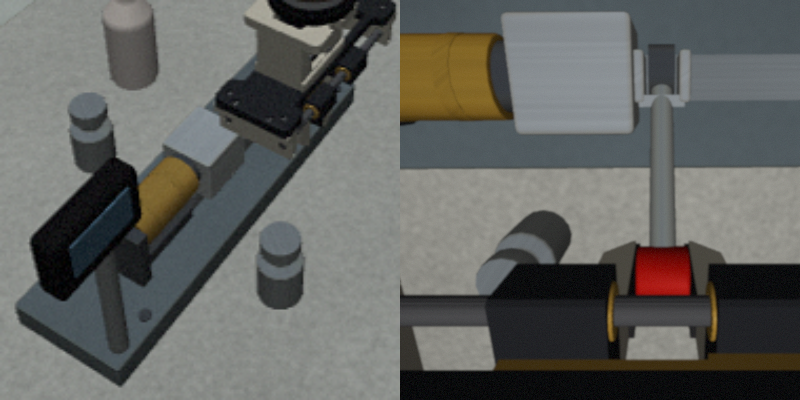

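The pin is in the bore and the shoulder is against the sleeve. The force hasn't risen, so I'll push on in small steps.

>>> move_arm(travel=[[0, 0.001, 0], [0, 0.002, 0], [0, 0.003, 0], [0, 0.003, 0]], angular=[[0, 0, 0], [0, 0, 0], [0, 0, 0], [0, 0, 0]], claw=[0.01, 0.01, 0.01, 0.01])

```text
clock: 17.9
position: [0.5, 0.1125, 0.1121]
eef_rot: [1.0, 0.005, -0.001, 0.002]
contact_force: [-5.2, -9.9, 8.6]
grip_width: 0.0218
grasp_force: 35.0
```

>>> move_arm(travel=[[0, 0.001, 0], [0, 0.002, 0], [0, 0.003, 0], [0, 0.003, 0]], angular=[[0, 0, 0], [0, 0, 0], [0, 0, 0], [0, 0, 0]], claw=[0.01, 0.01, 0.01, 0.01])

```text
clock: 18.23
position: [0.4997, 0.1134, 0.1118]
eef_rot: [1.0, 0.005, -0.002, 0.004]
contact_force: [-4.6, -13.6, 10.1]
grip_width: 0.0217
grasp_force: 35.0
```

>>> move_arm(travel=[[0, 0.001, 0], [0, 0.002, 0], [0, 0.003, 0], [0, 0.003, 0]], angular=[[0, 0, 0], [0, 0, 0], [0, 0, 0], [0, 0, 0]], claw=[0.01, 0.01, 0.01, 0.01])

```text
clock: 18.57
position: [0.4993, 0.1135, 0.1114]
eef_rot: [1.0, 0.004, -0.003, 0.005]
contact_force: [-4.5, -19.9, 8.8]
grip_width: 0.0218
grasp_force: 35.0
```

```bash
python3 st.py
```

```text
18.5667 [0.4993402  0.11346896 0.11135148] [ 0.20300465  0.44871226 -0.59162381  1.98003231  0.34895627  0.82114522
 -2.15008098] [ -4.50962943 -19.85777186   8.825184  ] 0.021755338998685297
closing deg -89.58274859580202 z [-0.00508403 -0.01092612 -0.99992738]
```

>>> move_arm(travel=[[0.0083, 0, 0.0103], [0.0178, 0, 0.0194], [0.0283, 0, 0.0274], [0.0397, 0, 0.0341], [0.0518, 0, 0.0393], [0.0644, 0, 0.0431], [0.0774, 0, 0.0454], [0.0895, 0, 0.046]], angular=[[0, 0, 0], [0, 0, 0], [0, 0, 0], [0, 0, 0], [0, 0, 0], [0, 0, 0], [0, 0, 0], [0, 0, 0]], claw=[0.01, 0.01, 0.01, 0.01, 0.01, 0.01, 0.01, 0.01], force=45)

```text
clock: 19.23
position: [0.5873, 0.1146, 0.1553]
eef_rot: [1.0, 0.004, -0.005, 0.005]
contact_force: [-5.7, -13.0, -1.1]
grip_width: 0.0216
grasp_force: 45.0
```

>>> move_arm(travel=[[0.0132, 0, -0.0008], [0.0261, 0, -0.0032], [0.0388, 0, -0.007], [0.0508, 0, -0.0124], [0.0621, 0, -0.0192], [0.0725, 0, -0.0273], [0.0819, 0, -0.0366], [0.0888, 0, -0.0451]], angular=[[0, 0, 0], [0, 0, 0], [0, 0, 0], [0, 0, 0], [0, 0, 0], [0, 0, 0], [0, 0, 0], [0, 0, 0]], claw=[0.01, 0.01, 0.01, 0.01, 0.01, 0.01, 0.01, 0.01])

```text
clock: 19.9
position: [0.6803, 0.116, 0.1131]
eef_rot: [1.0, 0.004, -0.0, 0.003]
contact_force: [-1.1, -10.5, 11.2]
grip_width: 0.0217
grasp_force: 45.0
```

```bash
python3 st.py
```

```text
19.9 [0.68031103 0.11600822 0.11311953] [ 0.14101085  0.71349024 -0.53105379  1.52243519  0.40739522  1.01924395
 -2.06226242] [ -1.08158645 -10.5087017   11.20567912] 0.021717479686817136
closing deg -89.50423396388777 z [-4.88128830e-04 -6.76943212e-03 -9.99976968e-01]
```

>>> move_arm(travel=[[0.001, -0.001, -0.002], [0.002, -0.002, -0.003], [0.001, -0.003, -0.001], [0.001, -0.003, 0]], angular=[[0, 0, 0], [0, 0, 0], [0, 0, 0], [0, 0, 0]], claw=[0.01, 0.01, 0.01, 0.01])

```text
clock: 20.23
position: [0.6811, 0.1159, 0.1118]
eef_rot: [1.0, 0.005, 0.0, 0.001]
contact_force: [2.8, -4.2, -6.7]
grip_width: 0.0218
grasp_force: 45.0
```

>>> move_arm(travel=[[0, 0, 0], [0, 0, 0], [0, 0, 0], [0, 0, 0.03], [0, 0, 0.07], [0, 0, 0.11], [0, 0, 0.15], [0, 0, 0.18]], angular=[[0, 0, 0], [0, 0, 0], [0, 0, 0], [0, 0, 0], [0, 0, 0], [0, 0, 0], [0, 0, 0], [0, 0, 0]], claw=[0.06, 0.06, 0.06, 0.06, 0.06, 0.06, 0.06, 0.06])

```text
clock: 20.9
position: [0.6805, 0.1206, 0.2972]
eef_rot: [1.0, 0.007, 0.002, -0.001]
contact_force: [0.5, 1.5, -0.9]
grip_width: 0.0598
grasp_force: 0.0
```

>>> move_arm(travel=[[-0.03, -0.02, 0.01], [-0.06, -0.04, 0.02], [-0.09, -0.05, 0.03], [-0.12, -0.05, 0.04], [-0.14, -0.05, 0.05], [-0.15, -0.05, 0.05], [-0.15, -0.05, 0.05]], angular=[[0, 0, 0], [0, 0, 0], [0, 0, 0], [0, 0, 0], [0, 0, 0], [0, 0, 0], [0, 0, 0]], claw=[0.06, 0.06, 0.06, 0.06, 0.06, 0.06, 0.06])

```text
clock: 21.48
position: [0.5288, 0.0698, 0.3441]
eef_rot: [1.0, 0.007, 0.001, 0.001]
contact_force: [0.2, -0.5, -0.1]
grip_width: 0.0597
grasp_force: 0.0
```

```bash
python3 st.py; python3 - <<'E'
from h import *
im=snap('wrist','w8.png')[:,:,::-1]; h=cv2.cvtColor(im,cv2.COLOR_BGR2HSV); H,S,V=[h[...,i].astype(int) for i in range(3)]
for k,s,c in comps(((H<6)|(H>172))&(S>150)&(V>60),15): print(s,c,onz('wrist',c,.13))
o=np.array([.5901,.1222])
cv2.imwrite('pics/p8.png',np.vstack([im[:230],cv2.resize(eyes.camera('side')[170:370,180:400],(374,340))[:,:,::-1] if 0 else cv2.copyMakeBorder(cv2.resize(eyes.camera('side')[170:370,180:400],(374,340)),0,0,0,266,cv2.BORDER_CONSTANT)[:,:,::-1]]))
E
```

```text
21.4833 [0.52877134 0.06978567 0.34406114] [ 0.38107615  0.21289481 -0.65793113  1.68692859  0.13658869  1.28630588
 -1.86042843] [ 0.18605796 -0.53017404 -0.0899802 ] 0.05967470620766912
closing deg -89.16516731134024 z [ 0.00181221 -0.00106544 -0.99999779]
[263   7  24  29 645] [275.10542636  20.71627907] [0.67620743 0.11521579 0.13      ]
[ 24 150  12   2  22] [ 29.31818182 150.45454545] [0.54653298 0.38330064 0.13      ]
```

View pics/p8.png

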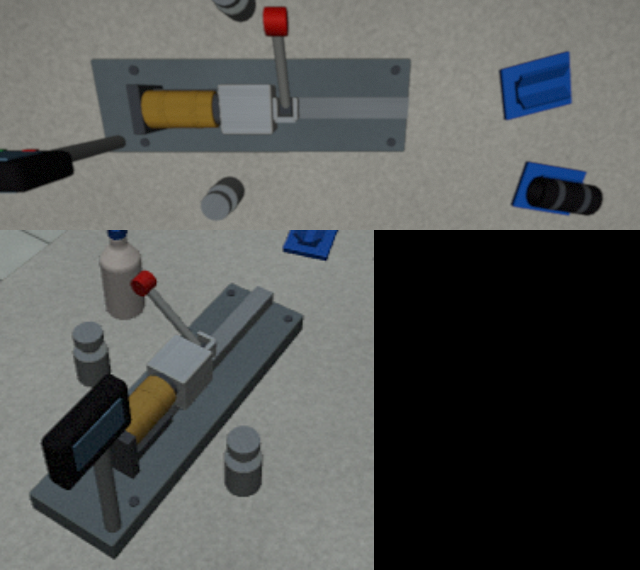

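The sleeve sits between the shoulder and the end stop. The knob at (275,21) is back on the far side, the other objects haven't moved, and the arm is clear. Handing in.

```bash
python3 -c "
from h import *
print(order.finish_job())"
```

```text
the job is handed in; nothing more can be done
None
```

The brass sleeve is snug in the V-block between the pin's shoulder and the end stop, with the slide locked by the cam lever. I handed the job in at about 21.5 s of robot time; no verdict came back, but the last pictures showed the sleeve and lever in place, the black sleeve, weights and bottle undisturbed, and the arm clear.

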